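# Feed a filled cup under the guard flap of a cup sealer

## Robot

A 7-joint arm with a two-finger parallel gripper is mounted at the origin on the work surface. World frame = base frame: x ahead of the robot, y to its left, z up, the work surface at z = 0. Lengths are in m, angles in rad, forces in N, time in s.
With the tool pointing down it reaches from about 0.425 to 0.975 m from the base axis. Payload 16.7 kg.
Tool frame: the origin (TCP) lies at the very end of the fingers, on their centre line; the grasp point (between the pads) lies robot.grip_depth behind it (robot.grip_depth is the distance from the TCP to the grasp point, in m); z points along the fingers, y is the line along which they close (so a half turn about z gives the same grasp; the last joint's range is limited). The gripper opens to 85 mm and grips with 20 to 120 N. Pads are 22 mm wide; open, the fingers measure 114 mm over their backs; the gripper's body (76 mm by 85 mm) begins 54 mm behind the grasp point. The pads swing forward as they close: fully open they stand 13 mm farther back than shut.
Start: joints at [-1.409, 0.426, 0.074, 1.606, -0.034, 1.111, -0.067], TCP at [0.207, 0.642, 0.231] pointing down, gripper open.
Joint ranges: [-2.85, 2.85], [-0.5, 2.14], [-1.23, 1.37], [0.21, 2.46], [-1.02, 4.16], [0.16, 2.05], [-2.73, 2.73]. Speed limits (rad/s): [1.89, 1.89, 2.39, 2.39, 3.01, 3.01, 3.01].

## Interface

Orientations are given as [roll, pitch, yaw] about the fixed x, y, z axes, in that order (R = Rz(yaw) Ry(pitch) Rx(roll)).
In Python, from station import sensors, optics, robot gives the robot as it stands.
- The arm moves only by the tool play_rows, never from a script. Its argument "increments" is a list of rows, each an object of numbers: "x", "y", "z": the shift along the world's x, y, z in units of 30 mm (1.0 is 30 mm); "rx", "ry", "rz": the turn, a rotation vector about the world's x, y, z in units of 5 degrees (1.0 is 5 degrees). A call has 1 to 10 rows; each row shifts and turns the commanded pose from where the row before left it; what a row does not reach is not made up. A row lasts 1/10 s, in which the tool goes at most 50 mm and 8.59 degrees, less where a joint would pass 70% of its speed; a pose out of reach is approached as far as the arm can. A call is refused whole if a number of a shift passes 1 or a number of a turn 1, either way. A call with a gripper value outside its range is refused whole. "jaw" is the finger opening in mm, from 0 to 85.4, set as the call begins (left out, the last holds). The fingers move at their own pace and stop on an object; the grip force is fixed at half the most. Time passes only in rows, so rows that do not move let the fingers close. It gives the time, the measured TCP pose, the force, the opening and the grip force at its end, in the units of the state.
- sensors.get_state(): the state, without advancing time (a new reading comes with each control period).
- optics.grab_frame(name): name is "side" or "top"; returns a dict with "pixels" (384x512x3 uint8, red, green, blue), "range_z" (384x512 float32, m along the optical axis (not along the pixel's ray), 0 where there is no reading), "intrinsics" (3x3 intrinsics, pixels), "rvec" (rotation vector, rad) and "tvec" (3), from world to camera coordinates, as OpenCV has them. Camera axes: x right, y down, z forward; pixel columns grow to the right and rows downward; lengths in m; the calibration is good to about 2 mm. A picture is of the moment at which its call begins.
- robot.close_job(): hands the job in; it is judged then, once.
The state is a dict: "t": time; "qpos": joint angles; "dq": joint speeds; "effort": joint torques, N m; "position": TCP position; "tcp_rot": TCP orientation; "ft_force": force on the tool from outside, world axes, zero at the start; "wrist_torque": the same for the moment, N m; "finger_gap": opening from 0.0 (shut) to 1.0 (fully open); "grasp_force": force on a finger pad.
Only numpy, scipy, OpenCV 4.12 (cv2) and the standard library are available. Lean on these libraries where they do the work, as an engineer would, in place of code of your own. Each camera call takes 0.05 s, during which the arm holds its last target. There are 200 camera calls.

## Task

Load the cup sealer: with one fingertip hold its spring-closed guard flap open by pressing down the flap's long thumb lever, and meanwhile with the other fingertip push the cup carriage by its upright push plate until it is fully home inside the guard. Then take the hand away so that the flap closes behind the cup. The open, filled cup must stay standing in its nest and be touched by neither flap nor fingers, nothing may be lifted, and the other things on the table stay where they are.

Things in the scene. Friction and masses are not known exactly. Their poses are not given: they have to be found in the camera images.
- sealer: Stainless bench cup sealer, fixed. Origin on the table surface under the middle of the guard's mouth; +x points into the machine (the way the carriage is pushed), y to the left of that, z up. 'Machine frame' below means this frame, in mm. Bed 92 wide, top at z = 65, front end at x = -145. Cabinet behind the guard from x = 132, 240 wide, 315 high, film roll on top to z = 447.
- mouth (a point): Middle of the guard's mouth at bed-top height, in the closed flap's plane: machine frame (0, 0, 65); axes as the sealer's.
- guard_roof (a point): Middle of the top of the guard, at machine frame (63, 0, 177). The guard is a clear-sided box with a clear roof, from x = -7 to 130 and y = -57 to 57, with an upright post at each side of the mouth.
- hinge (a point): Middle of the flap's hinge axis at machine frame (0, 0, 160); the axis runs along the machine's y. The shaft sticks out on the -y side to y = -105. With a fingertip pressed on the lever at z = 118, the fingertip's inward edge at x = -126, the flap is about 0.75 rad open; sliding the fingertip inwards along the lever at that height opens it further (about 1.35 rad at x = -32).
- flap (a joint): Angle of the guard flap and its thumb lever, which turn as one piece, rad: 0 = shut, at most 1.52. Pressing the lever down swings the flap's lower edge inwards and up. The return spring's torque grows from 0.28 N m shut to 0.43 N m fully open. From about 0.55 rad on, the flap's lower edge is higher than the cup and its filling; shutting, it clears the cup only when the carriage is home.
- flap_edge (a point): Middle of the flap's lower edge: machine frame (0, 0, 104) when shut, 3 above the carriage's top and lower than the cup's rim. The flap is a stainless sheet 84 wide, 3 thick, hanging 56 down from the hinge axis; it swings inwards.
- lever_pad (a point): On the thumb lever's middle line, 140 from the hinge axis: machine frame (-127, -85, 220) when shut. The lever is a flat steel bar 26 wide, 5 thick, on the flap's shaft outside the guard (y = -85), reaching towards -x, its round end 173 from the hinge axis. Shut, it slopes up at 0.44 rad towards its end; the slope is 0.44 minus the flap angle. Free space below it.
- carriage (a joint): Position of the cup carriage along its guide, m: 0 = out (the start), 0.088 = fully home against its stop. It slides along the machine's x with about 2 N of friction, stays where it is left and cannot leave the guide. It is an aluminium block 124 long, 70 wide, 36 high on the bed (top at z = 101) with a cup nest in front and an upright push plate at the rear.
- push_face (a point): On the rear face (looking to -x) of the carriage's push plate, 20 below its top edge, in its middle: machine frame (-120, 0, 126) at the start, (-32, 0, 126) when home. The push plate is an upright aluminium plate 44 wide (along y), 6 thick, from the block's top (z = 101) up to z = 146. The block sticks out 4 behind this face.
- nest (a point): Middle of the floor of the carriage's round cup nest (53 across, 28 deep), 87 ahead of the push plate's rear face: machine frame (-33, 0, 73) at the start.
- cup: The open filled cup to load, 54 across the rim, 49 across the base, 36 high (filling to 38.5), standing in the carriage's nest with its top 8 above the block. At the start its rim is 6 outside the closed flap's plane; with the carriage home, 28 inside it. Origin at the middle of its underside (z = 73).
- cup_b: Another filled cup of the same size on the table, on the machine's +y side beside the bed. Leave alone. Origin under its middle.
- cup_c: Another filled cup on the table on the lever's side, beyond the lever's end. Leave alone.
- cup_d: Another filled cup on the table on the machine's +y side, beside the guard. Leave alone.
- tub: Clear open tub 110 x 85 x 50 on the table. Leave alone.
- wood_block: Wooden block 50 x 35 x 30 on the table beside the guard on the lever's side. Leave alone.
- spatula: Spatula 190 long lying on the table. Leave alone.
- core: Cardboard roll core, 50 across, 45 high, standing on the table. Leave alone.
Not all that is in view belongs to the job. Leave any pink or yellow look-alike of the cup alone.

How it is judged:
On the way, in this order (a step that is already met when the one before it is completed fails the run):
1. a fingertip holds the flap open by its lever while the cup still stands outside (value of joint flap above 0.5 rad and contact force between the fingers and flap above 0.2 N and value of joint carriage below 0.03 m), for 0.1 s.
2. the carriage is being pushed in by its push plate, half way or more, while the lever is still held down (value of joint flap above 0.5 rad and contact force between the fingers and flap above 0.2 N and value of joint carriage above 0.044 m and contact force between the fingers and carriage above 0.2 N), for 0.05 s.
3. the carriage is fully home, the flap still held open (value of joint flap above 0.5 rad and contact force between the fingers and flap above 0.2 N and value of joint carriage above 0.085 m), for 0.1 s.
At the end, for the whole second after the job is handed in: Carriage within 3 mm of its stop (joint above 0.085 m), flap shut (below 0.05 rad), cup at rest, upright (within 0.1 rad) in its nest inside the closed flap (value of joint carriage above 0.085 m and value of joint flap below 0.05 rad and x of cup in the frame of mouth above 0.049 m and distance between cup and nest below 0.005 m and angle between cup's own z axis and vertical below 0.1 rad and height (world z) of cup between 0.069 and 0.077 m and linear speed of cup below 0.02 m/s); the robot touches nothing.
It fails at once if the flap touches the cup (contact force between flap and cup above 0.3 N).
It fails at once if the fingers touch the cup (contact force between the fingers and cup above 0.3 N).
It fails at once if the cup is lifted out of its nest or tips (height (world z) of cup above 0.079 m or angle between cup's own z axis and vertical above 0.15 rad).
It fails at once if another thing on the table is moved by more than 15 mm or lifted (distance of any of cup_b, cup_c, cup_d, tub, wood_block, spatula, core from where it was at the start of the episode above 0.015 m).
It also fails if it takes over 38 s, if anything falls off the work surface, if the arm or the gripper's body presses on something with over 40 N, if the wrist force passes 120 N, or if a joint passes its speed limit or range.

## Working session

There is one attempt and no reset: what is moved stays moved. The work goes in short steps, Python scripts to look and compute and a tool call to move; the robot and the scene stay as the last step left them, time stands still between calls to the robot, and variables do not carry over. Pictures are saved under pics/ and viewed, at most 10 in all, crops included, and the job is handed in when it is done.

Besides the shell and the picture viewer there is one more tool, called as name([rows], argument=value, ...), one row to a line, values as JSON. play_rows: Moves the arm, as the interface text tells. Its arguments: {"type":"object","properties":{"increments":{"type":"array"},"jaw":{"type":"number"}},"required":["increments"]}

```bash
ls; mkdir -p pics
python3 - <<'E'
from station import sensors, optics, robot
import cv2, numpy as np, pickle
s=sensors.get_state(); print(s); print(robot.grip_depth)
for n in ("side","top"):
    f=optics.grab_frame(n); pickle.dump(f,open(f"{n}0.pkl","wb"))
    cv2.imwrite(f"pics/{n}0.png",f["pixels"][:,:,::-1])
    R=cv2.Rodrigues(np.array(f["rvec"]))[0]; print(n,f["intrinsics"],-R.T@np.array(f["tvec"]).ravel(),R)
E
```

```text
pics
{'t': 0.0, 'qpos': array([-1.40850043,  0.42672949,  0.07386088,  1.60659073, -0.03408295,
        1.11078827, -0.06708366]), 'dq': array([-2.69241427e-06,  2.88675645e-04, -4.80563411e-04,  5.72670037e-04,
       -1.81497769e-03,  8.95058217e-04,  4.05699970e-05]), 'effort': array([-3.96899224e-03, -9.49845886e+01,  3.75766262e+00, -4.63484931e+01,
        1.89919327e-02,  1.07226981e-02,  5.57452972e-05]), 'position': array([0.20698521, 0.64206716, 0.23061976]), 'tcp_rot': array([-3.14034128e+00,  1.12016118e-04,  2.82978048e+00]), 'ft_force': array([-0.96017686,  0.32589686,  0.50675066]), 'wrist_torque': array([ 0.03248227, -0.04527061,  0.03277542]), 'grasp_force': 0.0, 'finger_gap': 0.9980476062154743}
0.0187
side [[385.79554674   0.         250.29827784]
 [  0.         385.79554674 195.26916907]
 [  0.           0.           1.        ]] [ 0.44611901 -0.77247553  0.78920143] [[ 0.97917784 -0.20193306 -0.02082774]
 [-0.14906128 -0.64554464 -0.74903462]
 [ 0.13780962  0.73654271 -0.6622034 ]]
top [[497.96503327   0.         251.88920131]
 [  0.         497.96503327 200.3238432 ]
 [  0.           0.           1.        ]] [ 0.37211597 -0.04633912  1.15308328] [[-5.47576137e-02 -9.98499470e-01 -6.41629435e-04]
 [-9.76413728e-01  5.36808182e-02 -2.09128196e-01]
 [ 2.08848836e-01 -1.08248652e-02 -9.77888023e-01]]
```

View pics/side0.png

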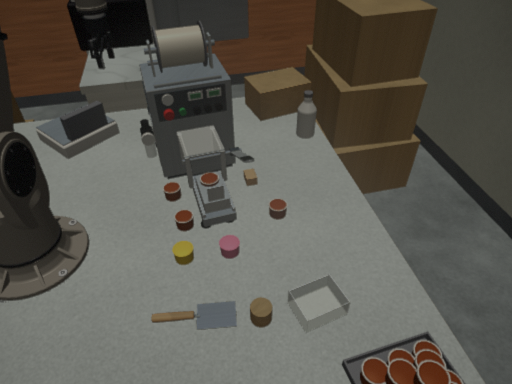

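View pics/top0.png

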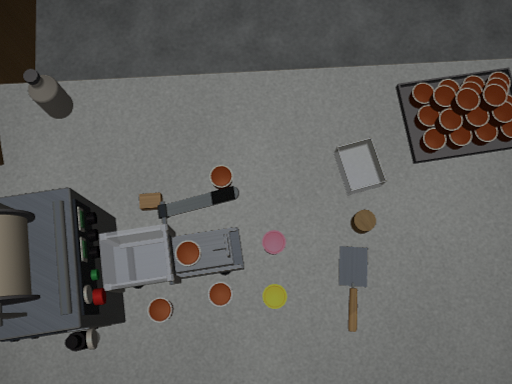

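```bash
cat > h.py <<'E'
import cv2, numpy as np, pickle
def load(n): return pickle.load(open(n+".pkl","rb"))
def cloud(f):
    K=f["intrinsics"];R=cv2.Rodrigues(np.array(f["rvec"]))[0];t=np.array(f["tvec"]).ravel()
    v,u=np.mgrid[0:384,0:512];z=f["range_z"]
    P=np.stack([(u-K[0,2])/K[0,0]*z,(v-K[1,2])/K[1,1]*z,z],-1)
    return (P-t)@R   # world
def ray(f,u,v,h):
    K=f["intrinsics"];R=cv2.Rodrigues(np.array(f["rvec"]))[0];c=-R.T@np.array(f["tvec"]).ravel()
    d=R.T@np.array([(u-K[0,2])/K[0,0],(v-K[1,2])/K[1,1],1]); return c+d*(h-c[2])/d[2]
def proj(f,p): return cv2.projectPoints(np.array(p,float).reshape(-1,3),np.array(f["rvec"]),np.array(f["tvec"]),f["intrinsics"],None)[0].reshape(-1,2)
E
python3 - <<'E'
from h import *
f=load("top0");P=cloud(f)
c=f["pixels"][170:310,70:260,::-1]
cv2.imwrite("pics/topc.png",cv2.resize(c,None,fx=4,fy=4,interpolation=cv2.INTER_CUBIC))
g=load("side0");c=g["pixels"][110:240,130:270,::-1]
cv2.imwrite("pics/sidec.png",cv2.resize(c,None,fx=4.5,fy=4.5,interpolation=cv2.INTER_CUBIC))
for u,v in [(188,253),(220,250),(238,250),(227,245),(200,202),(225,195),(140,250),(60,260),(20,260),(160,201)]: print(u,v,P[v,u].round(3), f["range_z"][v,u])
E
```

```text
188 253 [0.489 0.081 0.116] 1.0373241
220 250 [0.493 0.015 0.102] 1.0519619
238 250 [ 0.495 -0.022  0.066] 1.0887451
227 245 [ 0.497 -0.002  0.149] 1.0073899
200 202 [0.578 0.045 0.2  ] 0.9742607
225 195 [ 0.583 -0.006  0.229] 0.94668156
140 250 [0.493 0.167 0.181] 0.9735133
60 260 [0.465 0.266 0.329] 0.8218896
20 260 [0.46  0.299 0.401] 0.7499618
160 201 [0.622 0.153 0.031] 1.1472013
```

View pics/topc.png

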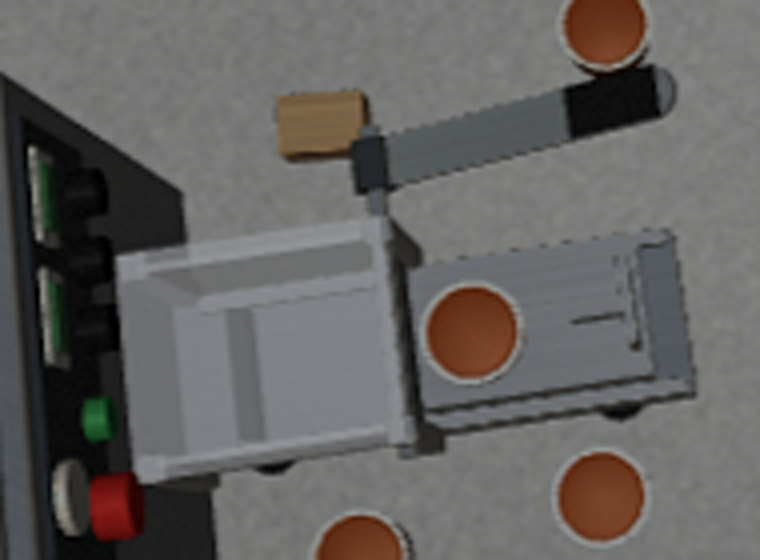

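View pics/sidec.png

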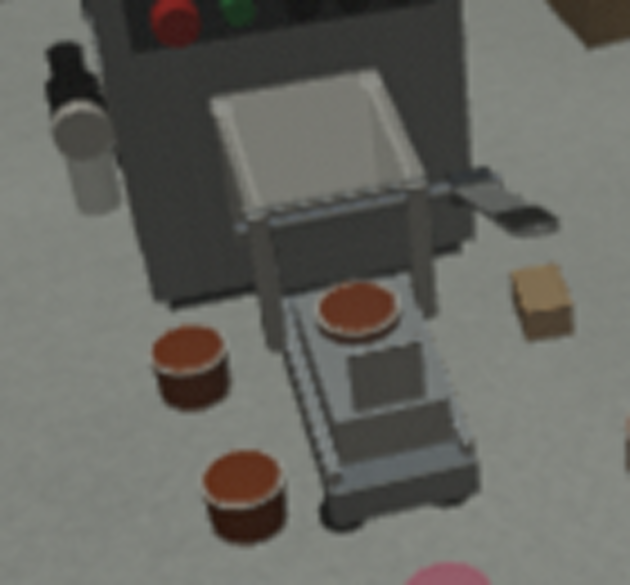

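The top crop shows the loaded cup at full-frame (188,253), the guard roof corners around (100,235)–(172,280), and the lever running from (163,211) to (238,192). The side crop shows the push plate face at (216,194). Next I'll measure the machine pose from both views.

Run:
```python
from h import *
T=load("top0");S=load("side0");PT=cloud(T);PS=cloud(S)
# cup by colour in both views
def red(f,u0,u1,v0,v1):
    hsv=cv2.cvtColor(f["pixels"],cv2.COLOR_RGB2HSV);m=((hsv[...,0]<14)&(hsv[...,1]>150)&(hsv[...,2]>60)).astype(np.uint8)
    k=np.zeros_like(m);k[v0:v1,u0:u1]=1;M=cv2.moments(m*k,True);return M["m10"]/M["m00"],M["m01"]/M["m00"],M["m00"]
ct=red(T,172,203,238,268);cs=red(S,198,220,170,190);print(ct,cs)
for h in(.109,.112,.115): print(h,ray(T,*ct[:2],h).round(4),ray(S,*cs[:2],h).round(4))
v,u=np.mgrid[0:384,0:512]
def rect(P,zl,zh,box,name):
    m=(P[...,2]>zl)&(P[...,2]<zh)&(P[...,0]>box[0])&(P[...,0]<box[1])&(P[...,1]>box[2])&(P[...,1]<box[3])
    p=P[m];r=cv2.minAreaRect((p[:,:2]*1000).astype(np.float32));print(name,len(p),r,'z',np.median(p[:,2]).round(4));return p
for n,P in(("T",PT),("S",PS)):
    rect(P,.168,.188,(.4,.6,.05,.25),n+"roof")
    rect(P,.095,.107,(.43,.56,-.03,.1),n+"block")
    rect(P,.11,.155,(.46,.53,-.02,.02),n+"plate")
    rect(P,.17,.245,(.55,.62,-.04,.09),n+"lever")
    rect(P,.06,.07,(.43,.56,-.06,.1),n+"bed")
f=red
for nm,(w) in {"b":(208,233,282,307),"d":(148,173,298,322),"c":(210,233,165,188)}.items():
    c=red(T,*w);print(nm,ray(T,*c[:2],.0375).round(3))
```

```text
(187.56763925729442, 252.54641909814325, 377.0) (208.95049504950495, 177.53465346534654, 101.0)
0.109 [0.4907 0.0829 0.109 ] [0.4893 0.0842 0.109 ]
0.112 [0.4903 0.0826 0.112 ] [0.4891 0.0805 0.112 ]
0.115 [0.49   0.0822 0.115 ] [0.4889 0.0767 0.115 ]
Troof 4409 ((505.7914733886719, 158.38934326171875), (164.5622100830078, 184.1552734375), 3.619401216506958) z 0.1783
Tblock 1128 ((493.5440979003906, 47.47187805175781), (70.54287719726562, 109.45216369628906), 5.713402271270752) z 0.1025
Tplate 108 ((497.327392578125, 8.48074722290039), (44.12319564819336, 23.240257263183594), 5.502688884735107) z 0.1458
Tlever 809 ((580.5341796875, 29.33300018310547), (27.077495574951172, 122.6259994506836), 6.210108280181885) z 0.2103
Tbed 404 ((494.4040832519531, 38.27314758300781), (91.93215942382812, 132.86143493652344), 5.732601642608643) z 0.0661
Sroof 1325 ((497.6497497558594, 156.96873474121094), (154.53233337402344, 211.5139923095703), 12.324278831481934) z 0.1767
Sblock 362 ((488.370849609375, 46.09618377685547), (80.2686767578125, 116.53003692626953), 6.068631172180176) z 0.1007
Splate 196 ((497.7807922363281, -3.625338554382324), (43.95963668823242, 10.889291763305664), 3.1330087184906006) z 0.1303
Slever 137 ((580.4639282226562, 27.406673431396484), (27.03069496154785, 124.52223205566406), 5.586879730224609) z 0.2169
Sbed 278 ((493.68145751953125, 31.886138916015625), (91.58312225341797, 132.84434509277344), 6.258121490478516) z 0.0645
b [0.404 0.023 0.038]
d [0.378 0.157 0.038]
c [0.673 0.01  0.038]
```

Run:
```python
from h import *
a=np.radians(5.72);ex=np.array([-np.sin(a),np.cos(a)]);ey=np.array([-np.cos(a),-np.sin(a)]);m=np.array([.487,.1153])
for n in("top0","side0"):
    P=cloud(load(n));q=np.stack([(P[...,:2]-m)@ex,(P[...,:2]-m)@ey,P[...,2]],-1)*1000
    def sel(xl,xh,yl,yh,zl,zh):
        k=(q[...,0]>xl)&(q[...,0]<xh)&(q[...,1]>yl)&(q[...,1]<yh)&(q[...,2]>zl)&(q[...,2]<zh);return q[k]
    for nm,b in dict(bedtop=(-170,-10,-60,60,61,69),blocktop=(-150,-10,-60,60,97,105),platetop=(-140,-100,-40,40,141,150),plateface=(-140,-100,-18,18,110,140),lever=(-175,-90,-110,-60,195,250)).items():
        s=sel(*b)
        if len(s)>5: print(n,nm,len(s),np.percentile(s,[1,50,99],axis=0).round(1).tolist())
```

```text
top0 bedtop 382 [[-143.5, -40.7, 61.5], [-131.5, 8.5, 66.1], [-17.1, 46.2, 68.9]]
top0 blocktop 1051 [[-122.3, -34.5, 98.0], [-77.3, 4.6, 102.2], [-11.3, 35.0, 104.9]]
top0 platetop 60 [[-118.8, -21.5, 144.1], [-116.0, 1.0, 147.2], [-113.2, 21.7, 149.9]]
top0 plateface 30 [[-118.9, -16.3, 111.9], [-108.4, 0.8, 123.8], [-100.2, 15.1, 136.7]]
top0 lever 454 [[-154.8, -97.7, 205.5], [-122.6, -84.3, 223.6], [-90.7, -71.7, 238.0]]
side0 bedtop 259 [[-147.5, -42.4, 61.4], [-133.7, 5.4, 64.6], [-23.5, 47.0, 68.7]]
side0 blocktop 335 [[-125.6, -33.6, 97.3], [-79.3, 17.5, 100.6], [-10.4, 36.1, 104.3]]
side0 platetop 45 [[-122.9, -18.9, 141.4], [-119.8, 2.8, 144.9], [-114.1, 23.0, 148.1]]
side0 plateface 116 [[-124.4, -17.5, 110.6], [-120.3, 0.2, 124.9], [-117.9, 17.3, 139.7]]
side0 lever 88 [[-158.2, -96.5, 205.0], [-134.7, -81.1, 226.6], [-91.0, -70.9, 235.6]]
```

play_rows([
  {"z":1},
  {"z":1},
  {"z":1},
  {"z":1},
  {"z":1},
  {"z":1},
  {"z":1},
  {"z":1},
  {"z":1},
  {"z":0.3},
], jaw=72)

```text
invalid input at $.increments[0]: expected keys x, y, z, rx, ry, rz
```

play_rows([
  {"x":0,"y":0,"z":1,"rx":0,"ry":0,"rz":0},
  {"x":0,"y":0,"z":1,"rx":0,"ry":0,"rz":0},
  {"x":0,"y":0,"z":1,"rx":0,"ry":0,"rz":0},
  {"x":0,"y":0,"z":1,"rx":0,"ry":0,"rz":0},
  {"x":0,"y":0,"z":1,"rx":0,"ry":0,"rz":0},
  {"x":0,"y":0,"z":1,"rx":0,"ry":0,"rz":0},
  {"x":0,"y":0,"z":1,"rx":0,"ry":0,"rz":0},
  {"x":0,"y":0,"z":1,"rx":0,"ry":0,"rz":0},
  {"x":0,"y":0,"z":1,"rx":0,"ry":0,"rz":0},
  {"x":0,"y":0,"z":0.5,"rx":0,"ry":0,"rz":0},
], jaw=72)

```text
t: 1.1
position: [0.2072, 0.6425, 0.5188]
tcp_rot: [3.139, -0.0, 2.83]
ft_force: [-0.6, 0.5, -0.0]
finger_gap: 0.845
grasp_force: 0.0
```

play_rows([
  {"x":0.1,"y":-1,"z":0,"rx":0,"ry":0,"rz":-0.8},
  {"x":0.1,"y":-1,"z":0,"rx":0,"ry":0,"rz":-0.8},
  {"x":0.1,"y":-1,"z":0,"rx":0,"ry":0,"rz":-0.8},
  {"x":0.3,"y":-1,"z":0,"rx":0,"ry":0,"rz":-0.8},
  {"x":0.4,"y":-1,"z":0,"rx":0,"ry":0,"rz":-0.8},
  {"x":0.5,"y":-1,"z":0,"rx":0,"ry":0,"rz":-0.8},
  {"x":0.6,"y":-1,"z":0,"rx":0,"ry":0,"rz":-0.8},
  {"x":0.6,"y":-1,"z":0,"rx":0,"ry":0,"rz":-0.8},
  {"x":0.6,"y":-1,"z":0,"rx":0,"ry":0,"rz":-0.8},
  {"x":0.6,"y":-1,"z":0,"rx":0,"ry":0,"rz":-0.8},
])

```text
t: 2.1
position: [0.3253, 0.3402, 0.5163]
tcp_rot: [-3.141, 0.0, 2.127]
ft_force: [0.6, -0.1, 0.6]
finger_gap: 0.843
grasp_force: 0.0
```

play_rows([
  {"x":0.6,"y":-1,"z":0,"rx":0,"ry":0,"rz":-0.52},
  {"x":0.6,"y":-1,"z":0,"rx":0,"ry":0,"rz":-0.52},
  {"x":0.6,"y":-1,"z":0,"rx":0,"ry":0,"rz":-0.52},
  {"x":0.6,"y":-1,"z":0,"rx":0,"ry":0,"rz":-0.52},
  {"x":0.6,"y":-1,"z":0,"rx":0,"ry":0,"rz":-0.52},
  {"x":0.6,"y":-1,"z":0,"rx":0,"ry":0,"rz":-0.52},
  {"x":0.6,"y":-1,"z":0,"rx":0,"ry":0,"rz":-0.52},
  {"x":0.6,"y":-1,"z":0,"rx":0,"ry":0,"rz":-0.52},
  {"x":0.6,"y":-1,"z":0,"rx":0,"ry":0,"rz":-0.52},
  {"x":0.6,"y":-1,"z":0,"rx":0,"ry":0,"rz":-0.52},
])

```text
t: 3.1
position: [0.5045, 0.0395, 0.5164]
tcp_rot: [3.141, -0.0, 1.673]
ft_force: [0.8, 1.0, -0.4]
finger_gap: 0.842
grasp_force: 0.0
```

play_rows([
  {"x":0.6,"y":-1,"z":-0.5,"rx":0,"ry":0,"rz":0},
  {"x":0.6,"y":-1,"z":-1,"rx":0,"ry":0,"rz":0},
  {"x":0,"y":0,"z":-1,"rx":0,"ry":0,"rz":0},
  {"x":0,"y":0,"z":-1,"rx":0,"ry":0,"rz":0},
  {"x":0,"y":0,"z":-1,"rx":0,"ry":0,"rz":0},
  {"x":0,"y":0,"z":-1,"rx":0,"ry":0,"rz":0},
  {"x":0,"y":0,"z":-1,"rx":0,"ry":0,"rz":0},
  {"x":0,"y":0,"z":0,"rx":0,"ry":0,"rz":0},
])

```text
t: 3.9
position: [0.5382, -0.0188, 0.3184]
tcp_rot: [-3.136, 0.001, 1.675]
ft_force: [-0.6, 0.1, 0.3]
finger_gap: 0.842
grasp_force: 0.0
```

```bash
cat >> h.py <<'E'
a=np.radians(5.72);ex=np.array([-np.sin(a),np.cos(a)]);ey=np.array([-np.cos(a),-np.sin(a)]);m0=np.array([.487,.1153])
def mach(P):
    P=np.asarray(P);return np.concatenate([np.stack([(P[...,:2]-m0)@ex,(P[...,:2]-m0)@ey],-1),P[...,2:]],-1)*1000
E
cat > snap.py <<'E'
import sys
from h import *
from station import sensors,optics
n=sys.argv[1]
for c in("side","top"):
    f=optics.grab_frame(c);pickle.dump(f,open(f"{c}{n}.pkl","wb"))
S=load("side"+n);T=load("top"+n)
A=cv2.resize(S["pixels"][70:240,130:300,::-1],(400,400),interpolation=cv2.INTER_CUBIC)
B=cv2.resize(T["pixels"][150:320,90:260,::-1],(400,400),interpolation=cv2.INTER_CUBIC)
cv2.imwrite(f"pics/s{n}.png",np.hstack([A,B]))
s=sensors.get_state();print(s["t"],mach(s["position"]).round(1),s["tcp_rot"],s["ft_force"])
E
python3 snap.py 1
python3 - <<'E'
from h import *
q=mach(cloud(load("side1")));
k=(q[...,0]>-175)&(q[...,0]<-100)&(q[...,1]>-130)&(q[...,1]<60)&(q[...,2]>250)&(q[...,2]<420)
p=q[k]
for z in range(310,400,10):
    s=p[(p[:,2]>=z)&(p[:,2]<z+10)]
    for nm,t in (("A",s[s[:,1]<-42]),("B",s[s[:,1]>=-42])):
        if len(t)>3: print(z,nm,len(t),"x",np.percentile(t[:,0],[5,50]).round(),"y",np.percentile(t[:,1],[3,97]).round(),)
print(p[:,2].min())
E
```

```text
4.0 [-138.5  -39.5  322.1] [-3.14119030e+00  4.46047935e-04  1.67592251e+00] [-0.30407952  0.07080568  0.2607294 ]
320 A 6 x [-149. -145.] y [-77. -73.]
330 A 27 x [-151. -146.] y [-85. -73.]
330 B 21 x [-150. -147.] y [-1. 11.]
340 A 30 x [-150. -146.] y [-85. -73.]
340 B 33 x [-152. -147.] y [-1. 12.]
350 A 34 x [-150. -145.] y [-86. -73.]
350 B 28 x [-151. -147.] y [-0. 12.]
360 A 31 x [-151. -146.] y [-89. -74.]
360 B 26 x [-151. -149.] y [-1. 14.]
370 A 63 x [-152. -149.] y [-104.  -73.]
370 B 70 x [-152. -149.] y [-4. 28.]
380 A 71 x [-153. -149.] y [-105.  -69.]
380 B 82 x [-154. -149.] y [-8. 30.]
390 A 88 x [-156. -150.] y [-106.  -45.]
390 B 132 x [-156. -149.] y [-39.  29.]
326.4890422707924
```

View pics/s1.png

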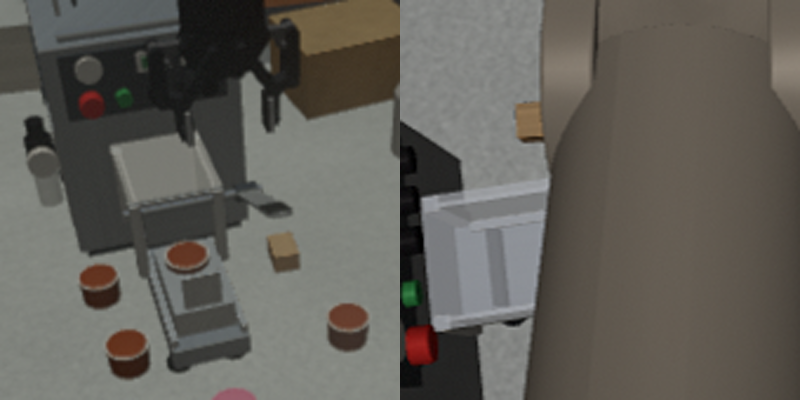

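play_rows([
  {"x":0.17,"y":-0.07,"z":-0.5,"rx":0,"ry":0,"rz":-0.05},
  {"x":0,"y":0,"z":-1,"rx":0,"ry":0,"rz":0},
  {"x":0,"y":0,"z":-1,"rx":0,"ry":0,"rz":0},
  {"x":0,"y":0,"z":-0.5,"rx":0,"ry":0,"rz":0},
  {"x":0,"y":0,"z":-0.4,"rx":0,"ry":0,"rz":0},
  {"x":0,"y":0,"z":-0.4,"rx":0,"ry":0,"rz":0},
  {"x":0,"y":0,"z":-0.4,"rx":0,"ry":0,"rz":0},
])

```text
t: 4.7
position: [0.546, -0.0198, 0.1954]
tcp_rot: [3.14, -0.0, 1.673]
ft_force: [-0.2, -0.2, 3.1]
finger_gap: 0.84
grasp_force: 0.9
```

play_rows([
  {"x":0,"y":0,"z":-0.5,"rx":0,"ry":0,"rz":0},
  {"x":0,"y":0,"z":-0.5,"rx":0,"ry":0,"rz":0},
  {"x":0,"y":0,"z":-0.5,"rx":0,"ry":0,"rz":0},
  {"x":0,"y":0,"z":-0.5,"rx":0,"ry":0,"rz":0},
  {"x":0,"y":0,"z":-0.4,"rx":0,"ry":0,"rz":0},
  {"x":0,"y":0,"z":0,"rx":0,"ry":0,"rz":0},
  {"x":0,"y":0,"z":0,"rx":0,"ry":0,"rz":0},
])

```text
t: 5.4
position: [0.5449, -0.02, 0.1231]
tcp_rot: [-3.141, 0.0, 1.673]
ft_force: [-1.0, -0.6, 2.2]
finger_gap: 0.843
grasp_force: 1.1
```

```bash
python3 snap.py 2
```

```text
5.5 [-140.4  -44.4  123.7] [3.14152607e+00 2.61720310e-05 1.67311438e+00] [-2.16449225 -0.93248025  1.37551233]
```

View pics/s2.png

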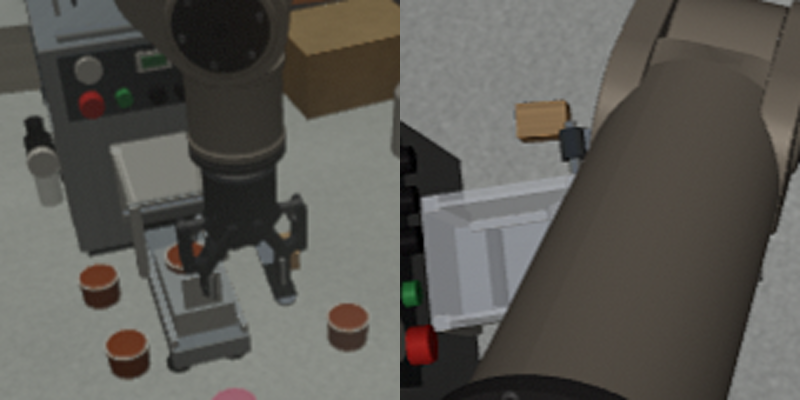

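play_rows([
  {"x":-0.016,"y":0.16,"z":0,"rx":0,"ry":0,"rz":0},
  {"x":-0.016,"y":0.16,"z":0,"rx":0,"ry":0,"rz":0},
  {"x":-0.016,"y":0.16,"z":0,"rx":0,"ry":0,"rz":0},
  {"x":-0.016,"y":0.16,"z":0,"rx":0,"ry":0,"rz":0},
  {"x":0,"y":0,"z":0,"rx":0,"ry":0,"rz":0},
])

```text
t: 6.0
position: [0.5433, 0.0005, 0.1234]
tcp_rot: [3.141, -0.0, 1.675]
ft_force: [0.8, -0.5, 1.9]
finger_gap: 0.841
grasp_force: 1.3
```

play_rows([
  {"x":-0.02,"y":0.2,"z":0,"rx":0,"ry":0,"rz":0},
  {"x":-0.02,"y":0.2,"z":0,"rx":0,"ry":0,"rz":0},
  {"x":-0.02,"y":0.2,"z":0,"rx":0,"ry":0,"rz":0},
  {"x":-0.02,"y":0.2,"z":0,"rx":0,"ry":0,"rz":0},
])

```text
t: 6.4
position: [0.541, 0.0233, 0.1234]
tcp_rot: [3.141, 0.0, 1.673]
ft_force: [1.2, -5.2, 4.2]
finger_gap: 0.843
grasp_force: 2.9
```

```bash
python3 snap.py 3
python3 - <<'E'
from h import *
for n in("side0","side3"):
    q=mach(cloud(load(n)));s=q[(q[...,0]>-170)&(q[...,0]<-20)&(abs(q[...,1])<33)&(q[...,2]>98)&(q[...,2]<104)]
    print(n,len(s),"block rear",np.percentile(s[:,0],[2,5,50]).round(1))
E
```

```text
6.5 [-96.  -44.5 123.3] [-3.14152334e+00 -2.16164241e-04  1.67417675e+00] [ 0.08647271 -0.91894261  4.01270405]
side0 253 block rear [-125.5 -124.5  -80.9]
side3 172 block rear [-91.9 -90.9 -67.9]
```

View pics/s3.png

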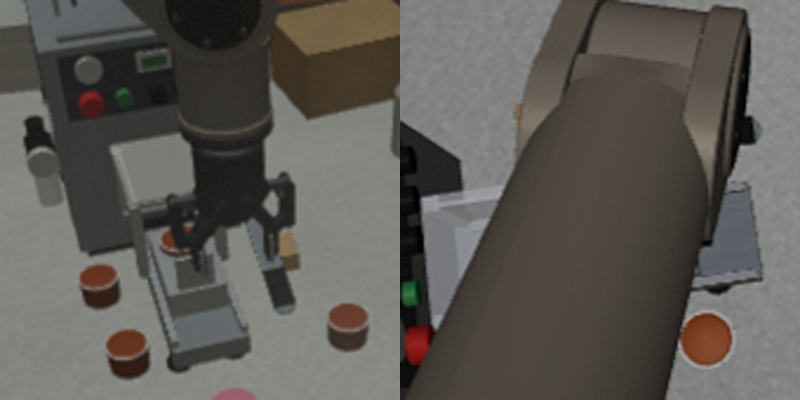

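The side picture shows finger B against the plate at panel (203,265), the lever down under finger A, and the cup upright. The carriage is at about 33 mm, so I'll keep pushing.

play_rows([
  {"x":-0.02,"y":0.2,"z":0,"rx":0,"ry":0,"rz":0},
  {"x":-0.02,"y":0.2,"z":0,"rx":0,"ry":0,"rz":0},
  {"x":-0.02,"y":0.2,"z":0,"rx":0,"ry":0,"rz":0},
  {"x":-0.02,"y":0.2,"z":0,"rx":0,"ry":0,"rz":0},
  {"x":-0.02,"y":0.2,"z":0,"rx":0,"ry":0,"rz":0},
  {"x":-0.02,"y":0.2,"z":0,"rx":0,"ry":0,"rz":0},
  {"x":-0.02,"y":0.2,"z":0,"rx":0,"ry":0,"rz":0},
  {"x":-0.016,"y":0.16,"z":0,"rx":0,"ry":0,"rz":0},
])

```text
t: 7.3
position: [0.5363, 0.0691, 0.1234]
tcp_rot: [3.141, 0.001, 1.672]
ft_force: [2.5, -10.9, 3.6]
finger_gap: 0.836
grasp_force: 5.1
```

play_rows([
  {"x":-0.01,"y":0.1,"z":0,"rx":0,"ry":0,"rz":0},
  {"x":-0.01,"y":0.1,"z":0,"rx":0,"ry":0,"rz":0},
])

```text
t: 7.5
position: [0.5357, 0.0747, 0.1234]
tcp_rot: [3.141, 0.002, 1.672]
ft_force: [1.5, -11.8, 3.2]
finger_gap: 0.843
grasp_force: 5.5
```

play_rows([
  {"x":-0.007,"y":0.07,"z":0,"rx":0,"ry":0,"rz":0},
  {"x":0,"y":0,"z":0,"rx":0,"ry":0,"rz":0},
])

```text
t: 7.7
position: [0.5355, 0.0768, 0.1234]
tcp_rot: [3.142, 0.002, 1.672]
ft_force: [1.6, -10.8, 3.1]
finger_gap: 0.844
grasp_force: 5.4
```

play_rows([
  {"x":-0.007,"y":0.07,"z":0,"rx":0,"ry":0,"rz":0},
  {"x":0,"y":0,"z":0,"rx":0,"ry":0,"rz":0},
])

```text
t: 7.9
position: [0.5354, 0.0769, 0.1234]
tcp_rot: [3.141, 0.004, 1.671]
ft_force: [2.9, -22.6, 4.9]
finger_gap: 0.842
grasp_force: 11.5
```

```bash
python3 snap.py 4
python3 - <<'E'
from h import *
for n in("side0","side3","side4"):
    q=mach(cloud(load(n)));s=q[(q[...,0]>-170)&(q[...,0]<10)&(abs(q[...,1])<33)&(q[...,2]>85)&(q[...,2]<97)]
    print(n,len(s),"block rear face",np.percentile(s[:,0],[5,25,50]).round(1))
E
```

```text
8.0 [-43.  -44.4 123.4] [3.14126504 0.00341181 1.67085795] [  3.37473301 -21.88193181   4.8199977 ]
side0 85 block rear face [-126.4 -125.4 -124.6]
side3 81 block rear face [-92.2 -90.8 -90.1]
side4 78 block rear face [-38.5 -37.4 -36.2]
```

View pics/s4.png

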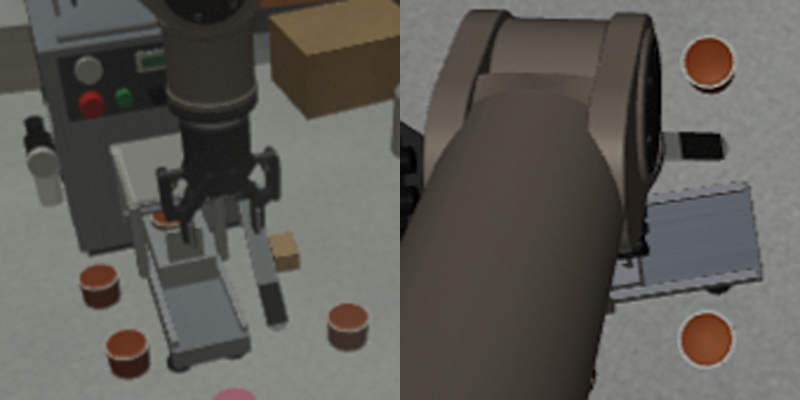

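The picture shows the carriage home: plate at (185,240) in the left panel and the cup inside the mouth at (165,215), with the lever still held down. I'll back off along the lever and then rise so the flap closes gently.

play_rows([
  {"x":0.02,"y":-0.2,"z":0,"rx":0,"ry":0,"rz":0},
  {"x":0.03,"y":-0.3,"z":0,"rx":0,"ry":0,"rz":0},
  {"x":0.04,"y":-0.4,"z":0,"rx":0,"ry":0,"rz":0},
  {"x":0.04,"y":-0.4,"z":0,"rx":0,"ry":0,"rz":0},
  {"x":0.04,"y":-0.4,"z":0,"rx":0,"ry":0,"rz":0},
  {"x":0.04,"y":-0.4,"z":0,"rx":0,"ry":0,"rz":0},
  {"x":0.04,"y":-0.4,"z":0,"rx":0,"ry":0,"rz":0},
  {"x":0.04,"y":-0.4,"z":0,"rx":0,"ry":0,"rz":0},
])

```text
t: 8.8
position: [0.5438, -0.0074, 0.1232]
tcp_rot: [-3.141, -0.0, 1.673]
ft_force: [0.0, 1.0, 2.8]
finger_gap: 0.84
grasp_force: 1.1
```

play_rows([
  {"x":0,"y":0,"z":0.3,"rx":0,"ry":0,"rz":0},
  {"x":0,"y":0,"z":0.4,"rx":0,"ry":0,"rz":0},
  {"x":0,"y":0,"z":0.4,"rx":0,"ry":0,"rz":0},
  {"x":0,"y":0,"z":0.4,"rx":0,"ry":0,"rz":0},
  {"x":0,"y":0,"z":0.4,"rx":0,"ry":0,"rz":0},
  {"x":0,"y":0,"z":0.4,"rx":0,"ry":0,"rz":0},
  {"x":0,"y":0,"z":0.4,"rx":0,"ry":0,"rz":0},
  {"x":0,"y":0,"z":0.4,"rx":0,"ry":0,"rz":0},
  {"x":0,"y":0,"z":0.4,"rx":0,"ry":0,"rz":0},
  {"x":0,"y":0,"z":0.4,"rx":0,"ry":0,"rz":0},
])

```text
t: 9.8
position: [0.5438, -0.0066, 0.2413]
tcp_rot: [-3.141, 0.0, 1.673]
ft_force: [0.1, 0.2, -0.2]
finger_gap: 0.842
grasp_force: 0.0
```

play_rows([
  {"x":0,"y":0,"z":0.5,"rx":0,"ry":0,"rz":0},
  {"x":0,"y":0,"z":0.7,"rx":0,"ry":0,"rz":0},
  {"x":0,"y":0,"z":1,"rx":0,"ry":0,"rz":0},
  {"x":0,"y":-0.5,"z":1,"rx":0,"ry":0,"rz":0},
  {"x":0,"y":-1,"z":0.5,"rx":0,"ry":0,"rz":0},
  {"x":0,"y":-1,"z":0,"rx":0,"ry":0,"rz":0},
  {"x":0,"y":-1,"z":0,"rx":0,"ry":0,"rz":0},
  {"x":0,"y":-1,"z":0,"rx":0,"ry":0,"rz":0},
  {"x":0,"y":-1,"z":0,"rx":0,"ry":0,"rz":0},
  {"x":0,"y":0,"z":0,"rx":0,"ry":0,"rz":0},
])

```text
t: 10.8
position: [0.5428, -0.1758, 0.3522]
tcp_rot: [3.142, 0.001, 1.668]
ft_force: [-1.2, 0.5, -0.1]
finger_gap: 0.846
grasp_force: 0.0
```

```bash
python3 snap.py 5
python3 - <<'E'
from h import *
for n in("side0","side5"):
    q=mach(cloud(load(n)));s=q[(q[...,0]>-170)&(q[...,0]<10)&(abs(q[...,1])<33)&(q[...,2]>85)&(q[...,2]<97)]
    print(n,"block rear face",np.percentile(s[:,0],[25,50]).round(1))
    s=q[(q[...,0]>-175)&(q[...,0]<-90)&(abs(q[...,1]+85)<12)&(q[...,2]>100)&(q[...,2]<250)]
    if len(s): print("lever slope",np.polyfit(s[:,0],s[:,2],1),len(s))
E
```

```text
10.9 [-291.7  -27.7  351.8] [-3.14141846e+00  1.74227812e-04  1.67168738e+00] [ 0.21126059  0.62474928 -0.39184303]
side0 block rear face [-125.4 -124.6]
lever slope [ -0.42514134 168.53014762] 72
side5 block rear face [-37.2 -36.4]
lever slope [ -0.43068779 167.78152682] 68
```

View pics/s5.png

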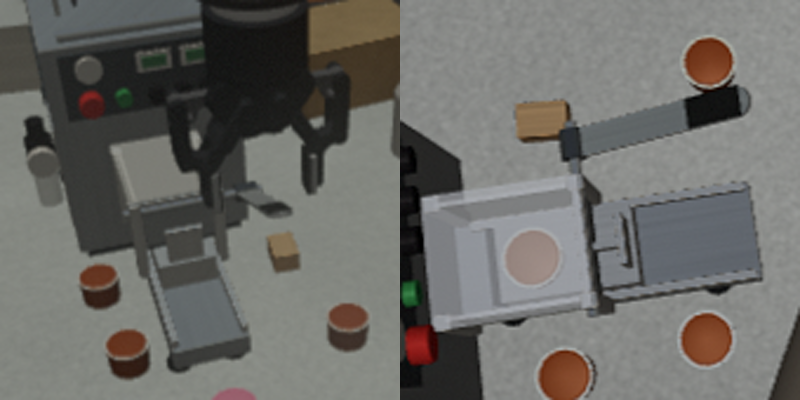

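The cup stands inside the guard at (530,257), the flap is shut with the lever slope back at its start value, the carriage is home and the hand is clear.

```bash
python3 -c "
from station import robot
print(robot.close_job())"
```

```text
the job is handed in; nothing more can be done
None
```

The cup sealer is loaded and the job handed in at about 11 s: carriage home (about 88 mm by camera), flap shut, cup standing inside the guard and hand clear; the hand-in gave no verdict.

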